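# Load the pull-out tray, tall bottles behind, and close it

## Robot

A 7-joint arm with a two-finger parallel gripper is mounted at the origin on the work surface. World frame = base frame: x ahead of the robot, y to its left, z up, the work surface at z = 0. Lengths are in m, angles in rad, forces in N, time in s.
With the tool pointing down it reaches from about 0.425 to 0.875 m from the base axis. Payload 4.7 kg.
Tool frame: the origin (TCP) lies midway between the tips of the shut fingers; the grasp point (between the pads) lies 19 mm behind it (ctrl.grip_depth is the distance from the TCP to the grasp point, in m); z points along the fingers, y is the direction in which the jaws open and shut (so a half turn about z gives the same grasp; the last joint's range is limited). The gripper opens to 87 mm and grips with 3 to 60 N. Pads are 19 mm wide; open, the fingers measure 117 mm over their backs; the gripper's body (75 mm by 190 mm) begins 51 mm behind the grasp point.
Start: joints at [-1.179, 0.321, -0.07, 1.45, 0.023, 1.371, -0.057], TCP at [0.24, 0.604, 0.223] pointing down, gripper open.
Joint ranges: [-2.86, 2.86], [-0.3, 2.09], [-1.38, 1.24], [0.06, 2.45], [-1.56, 4.7], [0.09, 2.05], [-2.69, 2.69]. Speed limits (rad/s): [2.57, 2.57, 3.14, 3.14, 3.14, 3.14, 3.14].

## Interface

Orientations are given as a rotation vector (axis times angle).
In Python, from bench import ctrl gives the robot as it stands. The module is installed in compiled form; this text tells all that it offers.
- The arm moves only by the shell command python3 -m inch 'ROWS' [FORCE]. ROWS is JSON, a list of rows, each a list of 5 numbers: the opening, from -1 (shut) to 1 (fully open), so that 0 is half open, then the shift along the tool's x, y, z in mm, then the turn about the tool's z in rad. In form: [[fingers, tx, ty, tz, twist], ...]. A call has 1 to 5 rows; each row shifts and turns the pose as measured when the row begins, along the tool's axes as they then stand; what a row does not reach is not made up. A row lasts 1/8 s, in which the tool goes at most 62.5 mm and 10.7 degrees, less where a joint would pass 70% of its speed; a pose out of reach is approached as far as the arm can. A call is refused whole if a number of a shift passes 62.5 or a number of a turn 0.188, either way. A call with a gripper value outside its range is refused whole. The fingers move at their own pace and stop on an object; FORCE is the grip in N (left out, the last holds). Time passes only in rows, so rows that do not move let the fingers close. It gives the time, the measured TCP pose, the force and the opening at its end, in the units of the state.
- ctrl.get_state(): the state, without advancing time (a new reading comes with each control period).
- ctrl.get_image(name): name is "side" or "top"; returns a dict with "color" (480x640x3 uint8, red, green, blue), "range_z" (480x640 float32, m along the optical axis (not along the pixel's ray), 0 where there is no reading), "K" (3x3 intrinsics, pixels), "distortion" ([k1, k2, p1, p2, k3] as OpenCV has them; the pictures are not rectified), "R" (3x3) and "t" (3): a world point X has camera coordinates R X + t. Camera axes: x right, y down, z forward; pixel columns grow to the right and rows downward; lengths in m; the calibration is good to about 2 mm. A picture is of the moment at which its call begins.
- ctrl.close_job(): hands the job in, once; it reports no verdict.
The state is a dict: "time": time; "joint_positions": joint angles; "qd": joint speeds; "joint_torque": joint torques, N m; "position": TCP position; "tool_rot": TCP orientation; "ft_force": force on the tool from outside, world axes, zero at the start; "torque": the same for the moment, N m; "grip_width": opening from 0.0 (shut) to 1.0 (fully open).
Only numpy, scipy, OpenCV 4.12 (cv2) and the standard library are available. Lean on these libraries where they do the work, as an engineer would, in place of code of your own. Each camera call takes 0.05 s, during which the arm holds its last target. There are 200 camera calls.

## Task

Load the pulled-out tray of the black unit: first stand both tall bottles side by side in the back bay, the one nearer the unit, and only then stand the short amber jar in the front bay. With all three standing in place, push the tray fully home into the unit, without toppling anything on the way. Leave the tile, the tools on it and the red cap alone.

Things in the scene. Friction and masses are not known exactly. Their poses are not given: they have to be found in the camera images.
- unit: Fixed glossy black unit, open at front and back: 260 deep (x), 310 wide (y), 192 high; its roof covers only the rear 160 of the depth, underside at 180. Origin: middle of its front plane at shelf height. Its x axis points into the unit (the way the tray closes), y to the left, z up.
- tray (a joint): Pull-out tray of the unit, slides along the unit's x: 0 = pulled right out towards the robot, grows as it is pushed in, 0.235 m = fully home; starts pulled out at 0.005 to 0.030. Rubs with about 2 N, with light damping, stays where it is left and stops dead at either end.
- tray_back (a point): Moves with the tray: centre of the back bay's floor. Axes as the unit's. The bay is 84 deep (x) between white bar and rear wall, 260 wide (y); bar 6 thick, 14 high; side and rear walls 30 high. The floor is 22 above the shelf. With the tray home it lies 138 mm inside the unit's front plane.
- tray_front (a point): Moves with the tray: centre of the front bay's floor, axes as the unit's. The bay is 90 deep (x) between front panel and white bar, 260 wide (y); the black front panel is 12 thick, 300 wide and reaches 54 above the floor. It lies 93 mm nearer the robot than tray_back.
- tray_handle (a point): Moves with the tray: middle of its steel bar handle, which runs 120 along the unit's y, 35 mm in front of the front panel, 55 mm above the shelf. Pushing the bar or the panel along the unit's x closes the tray.
- tall_a: Tall closed white bottle with blue cap and blue label, 54 diameter, 140 high, 0.2 to 0.4 kg, straight-sided up to 86, then narrowing to a 22 neck; cap 26 across. Origin: centre of its underside, z up the bottle. Starts upright on the shelf.
- tall_b: Tall closed white bottle with green cap and green label, otherwise as tall_a.
- jar: Short amber jar with brass-coloured lid, 68 high: body 62 diameter, straight up to 38, then narrowing; lid 55 diameter from 52 to the top; 0.15 to 0.31 kg. Origin: centre of its underside, z up. Starts upright on the shelf.
- tile: White ceramic tile 200 x 200 x 8, loose; a bystander. Origin: centre of its underside.
- basin_wrench: Chrome basin wrench, about 190 long (x), 70 wide, 22 high, lying on the tile; a bystander. Origin: near its middle, at its underside.
- bleed_key: Small steel bleed key, 47 long, lying on the tile; a bystander. Origin at its underside.
- funnel_cap: Red plastic funnel-shaped cap, 60 diameter, 60 high, standing on the shelf; a bystander. Origin: centre of its underside.
Not all that is in view belongs to the job. What is shaped like the tall_b but pink, turquoise or yellow is not meant.

How it is judged:
On the way, in this order (a step that is already met when the one before it is completed fails the run):
1. both tall bottles stand released in the back bay of the pulled-out tray while the jar is still outside the tray (x of tall_a in the frame of tray_back between -0.02 and 0.02 m and y of tall_a in the frame of tray_back between -0.11 and 0.11 m and z of tall_a in the frame of tray_back between -0.006 and 0.006 m and angle between each of tall_a, tall_b's own z axis and vertical below 0.1 rad and linear speed of each of tall_a, tall_b below 0.03 m/s and contact force between the fingers and tall_a below 0.1 N and x of tall_b in the frame of tray_back between -0.02 and 0.02 m and y of tall_b in the frame of tray_back between -0.11 and 0.11 m and z of tall_b in the frame of tray_back between -0.006 and 0.006 m and contact force between the fingers and tall_b below 0.1 N and horizontal distance between jar and tray_front above 0.17 m and value of joint tray below 0.085 m), for 0.2 s.
2. the jar stands released in the front bay, the tall bottles still standing in the back bay, the tray still out (x of tall_a in the frame of tray_back between -0.02 and 0.02 m and y of tall_a in the frame of tray_back between -0.11 and 0.11 m and z of tall_a in the frame of tray_back between -0.006 and 0.006 m and angle between each of tall_a, tall_b, jar's own z axis and vertical below 0.1 rad and linear speed of each of tall_a, tall_b, jar below 0.03 m/s and contact force between the fingers and tall_a below 0.1 N and x of tall_b in the frame of tray_back between -0.02 and 0.02 m and y of tall_b in the frame of tray_back between -0.11 and 0.11 m and z of tall_b in the frame of tray_back between -0.006 and 0.006 m and contact force between the fingers and tall_b below 0.1 N and x of jar in the frame of tray_front between -0.02 and 0.02 m and y of jar in the frame of tray_front between -0.11 and 0.11 m and z of jar in the frame of tray_front between -0.006 and 0.006 m and contact force between the fingers and jar below 0.1 N and value of joint tray below 0.085 m), for 0.2 s.
3. the tray is home with all three still standing in their bays (x of tall_a in the frame of tray_back between -0.02 and 0.02 m and y of tall_a in the frame of tray_back between -0.11 and 0.11 m and z of tall_a in the frame of tray_back between -0.006 and 0.006 m and angle between each of tall_a, tall_b, jar's own z axis and vertical below 0.1 rad and linear speed of each of tall_a, tall_b, jar below 0.03 m/s and contact force between the fingers and tall_a below 0.1 N and x of tall_b in the frame of tray_back between -0.02 and 0.02 m and y of tall_b in the frame of tray_back between -0.11 and 0.11 m and z of tall_b in the frame of tray_back between -0.006 and 0.006 m and contact force between the fingers and tall_b below 0.1 N and x of jar in the frame of tray_front between -0.02 and 0.02 m and y of jar in the frame of tray_front between -0.11 and 0.11 m and z of jar in the frame of tray_front between -0.006 and 0.006 m and contact force between the fingers and jar below 0.1 N and value of joint tray above 0.227 m), for 0.2 s.
At the end, for the whole second after the job is handed in: The tray is within 8 mm of fully home; both tall bottles stand on the floor of the back bay and the jar on the floor of the front bay (centres within 20 mm of the bay's middle line, base within 6 mm of the floor, tilted less than 0.1 rad), at rest and released (all of step 3); the robot touches nothing.
It fails at once if a bottle or the jar is toppled (over 0.7 rad) (angle between any of tall_a, tall_b, jar's own z axis and vertical above 0.7 rad).
It fails at once if the tile, a tool on it or the red cap is moved by more than 25 mm (distance of any of tile, basin_wrench, bleed_key, funnel_cap from where it was at the start of the episode above 0.025 m).
It also fails if it takes over 72 s, if anything falls off the work surface, if the arm or the gripper's body presses on something with over 40 N, if the wrist force passes 120 N, or if a joint passes its speed limit or range.

## Working session

There is one attempt and no reset: what is moved stays moved. The work goes in short steps, Python scripts to look and compute and a shell command to move; the robot and the scene stay as the last step left them, time stands still between calls to the robot, and variables do not carry over. Pictures are saved under pics/ and viewed, about 8 in all and at most 12, crops included, and the job is handed in when it is done.

```bash
mkdir -p pics
cat > h.py <<'E'
import numpy as np, cv2
from bench import ctrl
def grab(n,save=None):
    im=ctrl.get_image(n)
    if save: cv2.imwrite('pics/'+save+'.png',im['color'][:,:,::-1])
    return im
def pts(im):
    """world xyz for every pixel from range_z"""
    h,w=im['range_z'].shape
    u,v=np.meshgrid(np.arange(w),np.arange(h))
    n=cv2.undistortPoints(np.stack([u,v],-1).reshape(-1,1,2).astype(np.float64),im['K'],np.array(im['distortion'])).reshape(h,w,2)
    z=im['range_z'][...,None]
    c=np.concatenate([n*z,z],-1)
    return (c-im['t'])@np.array(im['R'])
E
python3 - <<'E'
from h import *
for n in('top','side'):
    im=grab(n,n+'0'); R=np.array(im['R']); print(n,(-R.T@im['t']).round(3),R.round(2).tolist(),im['K'][0][0])
    np.savez(n+'0.npz',P=pts(im),c=im['color'],z=im['range_z'])
s=ctrl.get_state();print({k:np.round(v,3) for k,v in s.items()},ctrl.grip_depth)
E
```

```text
top [ 0.413 -0.003  1.296] [[0.01, -1.0, 0.01], [-0.99, -0.01, -0.14], [0.14, -0.01, -0.99]] 480.0470474587603
side [ 0.401 -1.02   1.205] [[0.98, -0.19, -0.02], [-0.16, -0.72, -0.67], [0.12, 0.66, -0.74]] 561.4828518686769
{'time': np.float64(0.1), 'joint_positions': array([-1.179,  0.322, -0.07 ,  1.452,  0.023,  1.371, -0.057]), 'qd': array([-0.001, -0.001,  0.   , -0.004, -0.   , -0.001,  0.001]), 'joint_torque': array([ 0.0000e+00, -4.9257e+01, -4.0600e-01, -3.1340e+01, -6.4000e-02,
        4.0000e-02,  0.0000e+00]), 'position': array([0.24 , 0.604, 0.222]), 'tool_rot': array([-5.900e-01, -3.085e+00,  3.000e-03]), 'ft_force': array([-0.114,  0.26 , -0.056]), 'torque': array([ 0.001, -0.023, -0.021]), 'grip_width': np.float64(1.0)} 0.0187
```

View pics/top0.png

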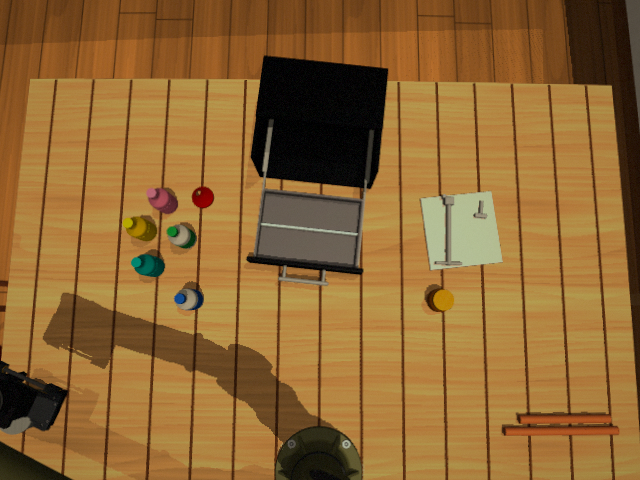

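View pics/side0.png

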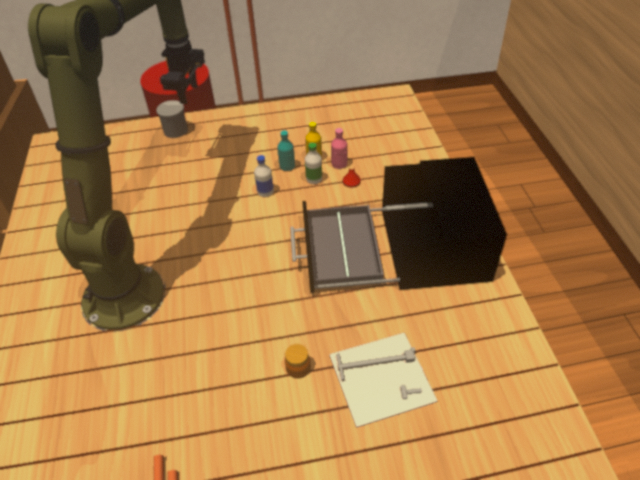

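The top view shows the blue bottle (cap 181,299), the green one (172,231) crowded by yellow, turquoise and pink decoys and the red cap (203,197). The jar is at (441,300), the white bar runs (260,223)-(358,234) and the handle is at (303,280). The side view agrees. Now the positions.

Run:
```python
from h import *
D={n:np.load(n+'0.npz') for n in('top','side')}
for n,d in D.items():
    P=d['P'];h=cv2.cvtColor(d['c'],cv2.COLOR_RGB2HSV);H,S,V=[h[...,i].astype(int) for i in range(3)]
    x,y,z=P[...,0],P[...,1],P[...,2]
    ok=(d['z']>0)&(x>.25)&(x<1.1)&(abs(y)<.75)
    # all tall things on the left by height slices
    for lo,hi,t in((.126,.15,'caps'),(.035,.1,'bodies')):
        m=(ok&(z>lo)&(z<hi)&(y>.15)&(x<.8)).astype(np.uint8)
        k,l,st,_=cv2.connectedComponentsWithStats(m)
        for i in range(1,k):
            if st[i,4]>8:
                q=P[l==i];print(n,t,st[i,4],'mean',q.mean(0).round(3),'min',q.min(0).round(3),'max',q.max(0).round(3),'hue',np.median(H[l==i]))
    m=ok&(z>.06)&(z<.08)&(y<-.1)&(x<.7)&(x>.3)
    q=P[m];print(n,'jar lid',len(q),((q.min(0)+q.max(0))/2).round(3),q.mean(0).round(3))
    m=ok&(S<50)&(V>150)&(abs(y)<.2)&(x>.4)&(x<.8)&(z<.06)&(z>.015); q=P[m]
    if len(q)>20:
        dr=cv2.fitLine(q[:,:2].astype(np.float32),cv2.DIST_HUBER,0,.01,.01).ravel();a=q[q[:,1].argmin()],q[q[:,1].argmax()]
        print(n,'bar',len(q),dr.round(3),a,'yaw of x',np.arctan2(dr[1],dr[0]))
    m=ok&(z>.066)&(z<.085)&(abs(y)<.22)&(x>.4)&(x<.8);q=P[m];print(n,'panel top',len(q))
    if len(q)>20: print(cv2.fitLine(q[:,:2].astype(np.float32),cv2.DIST_HUBER,0,.01,.01).ravel().round(3),q.min(0),q.max(0))
    # handle
    m=ok&(z>.04)&(z<.066)&(abs(y)<.12)&(x>.4)&(x<.56);q=P[m]
    print(n,'handle',len(q),q.mean(0).round(3) if len(q) else '',q.min(0),q.max(0))
```

```text
top caps 25 mean [0.781 0.161 0.138] min [0.772 0.158 0.126] max [0.798 0.169 0.15 ] hue 30.0
top caps 80 mean [0.691 0.417 0.138] min [0.68  0.407 0.127] max [0.703 0.429 0.146] hue 176.0
top caps 104 mean [0.615 0.47  0.139] min [0.603 0.458 0.126] max [0.627 0.483 0.145] hue 27.5
top caps 100 mean [0.596 0.361 0.139] min [0.584 0.35  0.128] max [0.608 0.376 0.145] hue 66.0
top caps 110 mean [0.519 0.442 0.139] min [0.507 0.432 0.127] max [0.531 0.457 0.146] hue 85.0
top caps 103 mean [0.433 0.335 0.139] min [0.422 0.323 0.129] max [0.445 0.349 0.145] hue 106.0
top bodies 63 mean [0.781 0.161 0.069] min [0.771 0.157 0.038] max [0.8   0.169 0.099] hue 23.0
top bodies 313 mean [0.684 0.406 0.076] min [0.665 0.391 0.035] max [0.72  0.442 0.1  ] hue 177.0
top bodies 63 mean [0.71  0.319 0.044] min [0.699 0.31  0.035] max [0.727 0.336 0.064] hue 0.0
top bodies 278 mean [0.603 0.162 0.056] min [0.529 0.15  0.035] max [0.728 0.186 0.082] hue 17.0
top bodies 315 mean [0.61  0.457 0.078] min [0.589 0.442 0.036] max [0.642 0.494 0.1  ] hue 22.0
top bodies 289 mean [0.59  0.35  0.078] min [0.
[... 1781 characters left out ...]
min [0.699 0.309 0.035] max [0.725 0.333 0.061] hue 6.0
side bodies 165 mean [0.785 0.16  0.068] min [0.771 0.152 0.035] max [0.8   0.17  0.099] hue 15.0
side bodies 332 mean [0.616 0.161 0.048] min [0.53  0.15  0.035] max [0.719 0.185 0.079] hue 14.0
side jar lid 432 [ 0.462 -0.224  0.07 ] [ 0.441 -0.302  0.068]
side bar 203 [0.103 0.995 0.62  0.017] (array([ 0.61224529, -0.08354657,  0.0347388 ]), array([0.63292212, 0.16439417, 0.01832654])) yaw of x 1.4674883
side panel top 510
[ 0.782 -0.623  0.619 -0.026] [ 0.50263746 -0.14653618  0.06605852] [0.79920844 0.18522726 0.0848106 ]
side handle 298 [ 0.502 -0.005  0.055] [ 0.47087135 -0.11577567  0.04026889] [0.5599632  0.10528594 0.06547976]
```

```bash
cat >> h.py <<'E'
from scipy.spatial.transform import Rotation as Ro
import sys
U=np.array([.995,-.101,0]);UY=np.array([.101,.995,0])
BACK=np.array([.666,.0255,0]);FRONT=np.array([.5735,.035,0])
def togo(target):
    """print tool-axis shift (mm) to a world TCP target, and twist to align tool y with unit y"""
    s=ctrl.get_state();R=Ro.from_rotvec(s['tool_rot']).as_matrix()
    e=np.arctan2(UY[1],UY[0])-np.arctan2(R[1,1],R[0,1]); e=(e+np.pi/2)%np.pi-np.pi/2
    print('t',round(s['time'],2),'pos',s['position'].round(4),'F',np.round(s['ft_force'],1),'grip',round(float(s['grip_width']),3))
    print('  tool shift mm',(R.T@(np.array(target)-s['position'])*1000).round(1),'twist',round(-e,3))
if __name__=='__main__': togo(eval(sys.argv[1]))
E
python3 -m inch '[[1,0,0,0,-0.139],[1,0,0,0,-0.139],[1,0,0,0,0]]' 15; python3 h.py '[.433,.334,.2]'
python3 - <<'E'
import numpy as np
for n in('top','side'):
    P=np.load(n+'0.npz')['P'].reshape(-1,3);q=P[np.hypot(P[:,0]-.433,P[:,1]-.334)<.032]
    for a in np.arange(.06,.145,.006):
        k=q[(q[:,2]>=a)&(q[:,2]<a+.006)]
        if len(k)>2: print(n,round(a,3),len(k),'width x',round(float(np.ptp(k[:,0])),3))
E
```

```text
time: 0.48
position: [0.2392, 0.6028, 0.2196]
tool_rot: [-0.146, -3.137, 0.008]
ft_force: [-1.1, 0.1, -0.5]
grip_width: 0.998
t 0.47 pos [0.2392 0.6028 0.2196] F [-1.1  0.1 -0.5] grip 0.998
  tool shift mm [-217.9 -249.5   20.5] twist 0.008
top 0.06 18 width x 0.051
top 0.066 14 width x 0.053
top 0.072 13 width x 0.048
top 0.078 21 width x 0.052
top 0.084 51 width x 0.052
top 0.09 71 width x 0.05
top 0.096 61 width x 0.042
top 0.102 45 width x 0.034
top 0.108 24 width x 0.024
top 0.114 6 width x 0.01
top 0.126 7 width x 0.014
top 0.132 23 width x 0.024
top 0.138 70 width x 0.021
top 0.144 3 width x 0.014
side 0.06 19 width x 0.052
side 0.066 31 width x 0.05
side 0.072 29 width x 0.054
side 0.078 26 width x 0.051
side 0.084 34 width x 0.05
side 0.09 44 width x 0.049
side 0.096 37 width x 0.042
side 0.102 32 width x 0.034
side 0.108 14 width x 0.022
side 0.114 12 width x 0.018
side 0.12 7 width x 0.018
side 0.126 15 width x 0.022
side 0.132 20 width x 0.022
side 0.138 29 width x 0.024
```

```bash
python3 -m inch '[[1,-45,-50,0,0],[1,-45,-50,0,0],[1,-44,-50,0,0],[1,-44,-50,0,0],[1,-40,-50,0,0]]' 20; python3 h.py '[.433,.334,.107]'
```

```text
time: 1.1
position: [0.421, 0.3468, 0.2179]
tool_rot: [-0.15, -3.133, 0.007]
ft_force: [1.7, 0.4, 0.6]
grip_width: 1.004
t 1.1 pos [0.421  0.3468 0.2179] F [1.7 0.4 0.6] grip 1.004
  tool shift mm [-13.7 -11.1 110.8] twist 0.005
```

```bash
python3 -m inch '[[1,0,0,0,0]]'; python3 h.py '[.433,.334,.107]'
```

```text
time: 1.23
position: [0.4249, 0.3409, 0.218]
tool_rot: [-0.171, -3.134, 0.009]
ft_force: [-0.8, -0.3, -0.0]
grip_width: 0.998
t 1.23 pos [0.4249 0.3409 0.218 ] F [-0.8 -0.3 -0. ] grip 0.998
  tool shift mm [ -9.1  -5.3 111. ] twist -0.008
```

```bash
python3 -m inch '[[1,-9,-5,20,0],[1,0,0,30,0],[1,0,0,30,0],[1,0,0,20,0],[1,0,0,0,0]]' 20; python3 h.py '[.433,.334,.107]'
```

```text
time: 1.85
position: [0.4315, 0.337, 0.1155]
tool_rot: [-0.188, -3.132, 0.005]
ft_force: [-1.2, -0.2, 0.1]
grip_width: 0.999
t 1.85 pos [0.4315 0.337  0.1155] F [-1.2 -0.2  0.1] grip 0.999
  tool shift mm [-1.9 -2.8  8.5] twist -0.019
```

```bash
python3 -m inch '[[1,-2,-3,8,-0.02],[1,0,0,0,0],[-1,0,0,0,0],[-1,0,0,0,0],[-1,0,0,0,0]]' 20; python3 h.py '[.433,.334,.107]'; python3 -m inch '[[-1,0,0,0,0],[-1,0,0,-20,0],[-1,0,0,-20,0],[-1,0,0,0,0]]' 20
python3 - <<'E'
from h import *
im=grab('side');P=pts(im);s=ctrl.get_state();p=s['position'];print(p,s['ft_force'])
cv2.imwrite('pics/g1.png',cv2.resize(im['color'][120:240,200:360,::-1],None,fx=4,fy=4))
E
```

```text
time: 2.48
position: [0.4344, 0.3357, 0.1102]
tool_rot: [-0.157, -3.137, -0.001]
ft_force: [0.2, -0.0, -0.3]
grip_width: 0.743
t 2.48 pos [0.4344 0.3357 0.1102] F [ 0.2 -0.  -0.3] grip 0.743
  tool shift mm [ 1.2 -1.8  3.2] twist 0.001
time: 2.98
position: [0.4342, 0.3356, 0.1511]
tool_rot: [-0.157, -3.137, -0.001]
ft_force: [0.2, -1.0, -0.8]
grip_width: 0.289
[0.43367635 0.33510589 0.14996366] [ 0.97863386  0.22271614 -0.94754271]
```

View pics/g1.png

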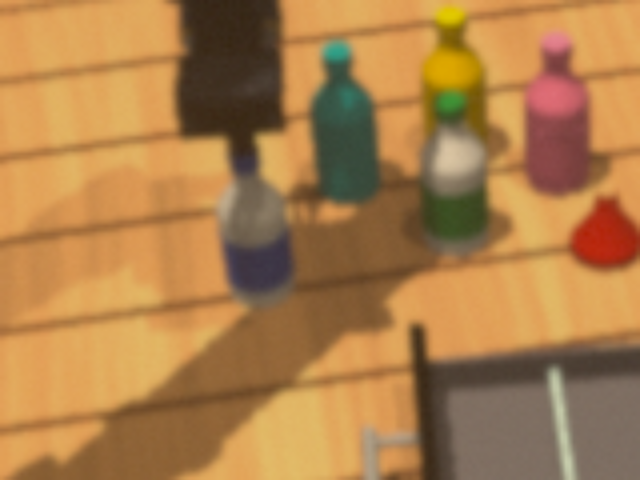

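The crop shows the fingers above the blue bottle (base ≈ (265,195) in the full frame, about as before). They close slowly, so they had probably not gripped yet when I lifted.

```bash
cat >> h.py <<'E'
def body(im,hue,c,r=.1):
    """median xyz of label pixels of one hue near c"""
    P=pts(im);h=cv2.cvtColor(im['color'],cv2.COLOR_RGB2HSV)
    m=(abs(h[...,0].astype(int)-hue)<12)&(h[...,1]>90)&(np.linalg.norm(P[...,:2]-np.array(c[:2]),axis=-1)<r)&(P[...,2]<.4)
    q=P[m];return len(q),np.percentile(q,[5,50,95],axis=0).round(3).tolist()
E
python3 - <<'E'
from h import *
d=np.load('side0.npz')
im=grab('side');print(body(im,112,[.433,.334]),ctrl.get_state()['grip_width'])
im2=dict(im,color=d['c'],range_z=d['z']);print(body(im2,112,[.433,.334]))
E
```

```text
Traceback (most recent call last):
  File "h.py", line 30, in body
    q=P[m];return len(q),np.percentile(q,[5,50,95],axis=0).round(3).tolist()
                         ~~~~~~~~~~~~~^^^^^^^^^^^^^^^^^^^^
IndexError: index -1 is out of bounds for axis 0 with size 0
```

```bash
cat >> h.py <<'E'
def label(im,ch,c,r=.08):
    """label pixels: channel ch dominant over the red one, near c: 5/50/95 percentiles of xyz"""
    P=pts(im);C=im['color'].astype(int);o=1 if ch==2 else 2
    m=(C[...,ch]>C[...,0]+15)&(C[...,ch]>C[...,o]+8)&(np.linalg.norm(P[...,:2]-np.array(c[:2]),axis=-1)<r)&(P[...,2]<.4)
    q=P[m];return len(q),(np.percentile(q,[5,50,95],axis=0).round(3).tolist() if len(q) else None)
E
python3 - <<'E'
from h import *
d=np.load('side0.npz')
im=grab('side');print(label(im,2,[.433,.334]),ctrl.get_state()['grip_width'])
im2=dict(im,color=d['c'],range_z=d['z']);print(label(im2,2,[.433,.334]))
E
```

```text
(0, None) 0.14618219552728315
(34, [[0.424, 0.319, 0.106], [0.433, 0.331, 0.139], [0.441, 0.344, 0.142]])
```

Missed: the opening is now 0.15, nothing held, and the bottle hasn't moved. I'll reopen halfway, go back down and allow more closing time.

```bash
python3 -m inch '[[0.3,0,0,0,0],[0.3,0,0,0,0],[0.3,0,0,0,0],[0.3,0,0,0,0],[0.3,0,0,0,0]]' 20;python3 h.py '[.433,.334,.107]'
```

```text
time: 3.75
position: [0.432, 0.3337, 0.1464]
tool_rot: [-0.156, -3.131, 0.008]
ft_force: [-0.7, 0.9, -0.7]
grip_width: 0.607
t 3.75 pos [0.432  0.3337 0.1464] F [-0.7  0.9 -0.7] grip 0.607
  tool shift mm [-1.3  0.6 39.4] twist 0.001
```

```bash
python3 -m inch '[[0.3,0,0,20,0],[0.3,0,0,20,0],[0.3,0,0,3,0],[0.3,0,0,0,0]]' 20;python3 h.py '[.433,.334,.107]'
python3 - <<'E'
from h import *
im=grab('side');P=pts(im)
q=P[(np.hypot(P[...,0]-.433,P[...,1]-.334)<.06)&(P[...,2]<.08)&(P[...,2]>.035)];print(q.min(0),q.max(0))
E
```

```text
time: 4.25
position: [0.4325, 0.3342, 0.1037]
tool_rot: [-0.157, -3.133, 0.006]
ft_force: [0.3, 0.8, 1.2]
grip_width: 0.652
t 4.25 pos [0.4325 0.3342 0.1037] F [0.3 0.8 1.2] grip 0.652
  tool shift mm [-0.5 -0.1 -3.3] twist 0.001
[0.40536574 0.30141267 0.03503043] [0.45999552 0.33881488 0.07948224]
```

```bash
python3 -m inch '[[-1,0,0,-4,0],[-1,0,0,0,0],[-1,0,0,0,0],[-1,0,0,0,0],[-1,0,0,0,0]]' 20;python3 -m inch '[[-1,0,0,0,0],[-1,0,0,0,0],[-1,0,0,-10,0],[-1,0,0,-20,0],[-1,0,0,-20,0]]' 20;python3 h.py '[.433,.334,.260]';python3 - <<'E'
from h import *
im=grab('side');P=pts(im)
q=P[(np.hypot(P[...,0]-.433,P[...,1]-.334)<.06)&(P[...,2]<.08)&(P[...,2]>.015)];print(q.min(0),q.max(0))
E
```

```text
time: 4.92
position: [0.4336, 0.3354, 0.1103]
tool_rot: [-0.157, -3.136, 0.001]
ft_force: [-0.3, 0.0, -0.5]
grip_width: 0.283
time: 5.55
position: [0.4316, 0.3332, 0.159]
tool_rot: [-0.157, -3.13, 0.01]
ft_force: [-0.1, 0.4, -2.7]
grip_width: 0.277
t 5.55 pos [0.4316 0.3332 0.159 ] F [-0.1  0.4 -2.7] grip 0.277
  tool shift mm [  -0.6    0.2 -101. ] twist 0.001
[0.40392423 0.29839937 0.04533575] [0.45677484 0.33161559 0.07993873]
```

Held now: 2.7 N of weight on the wrist, and the underside has risen. Lifting and carrying.

```bash
python3 -m inch '[[-1,0,0,-30,0],[-1,0,0,-40,0],[-1,0,0,-30,0],[-1,0,0,0,0]]';python3 h.py 'BACK-.05*UY+[0,0,.245]'
```

```text
time: 6.1
position: [0.4327, 0.3335, 0.2635]
tool_rot: [-0.158, -3.132, 0.008]
ft_force: [0.5, -0.0, -4.9]
grip_width: 0.283
t 6.1 pos [0.4327 0.3335 0.2635] F [ 0.5 -0.  -4.9] grip 0.283
  tool shift mm [-263.1 -332.9   18.8] twist 0.001
```

```bash
python3 -m inch '[[-1,-20,-30,0,0],[-1,-40,-45,0,0],[-1,-40,-50,0,0],[-1,-40,-50,0,0],[-1,-30,-40,0,0]]'; python3 -m inch '[[-1,-30,-40,0,0],[-1,-25,-35,0,0],[-1,-15,-20,0,0],[-1,0,0,0,0]]'; python3 h.py 'BACK-.05*UY+[0,0,.14]'
```

```text
time: 6.72
position: [0.5774, 0.1037, 0.2524]
tool_rot: [-0.136, -3.12, 0.015]
ft_force: [-0.2, 1.7, -2.3]
grip_width: 0.282
time: 7.22
position: [0.6378, -0.0079, 0.2413]
tool_rot: [-0.15, -3.107, 0.024]
ft_force: [-0.9, -0.2, -3.3]
grip_width: 0.283
t 7.22 pos [ 0.6378 -0.0079  0.2413] F [-0.9 -0.2 -3.3] grip 0.283
  tool shift mm [-27.7 -12.3 100.8] twist 0.005
```

```bash
python3 -m inch '[[-1,-20,-8,20,0],[-1,-8,-4,20,0],[-1,0,0,20,0],[-1,0,0,0,0]]'; python3 h.py 'BACK-.05*UY+[0,0,.133]'
python3 - <<'E'
from h import *
im=grab('top','p1');P=pts(im)
E
```

```text
time: 7.72
position: [0.659, -0.0185, 0.1725]
tool_rot: [-0.143, -3.097, 0.02]
ft_force: [0.3, 0.6, -3.6]
grip_width: 0.28
t 7.72 pos [ 0.659  -0.0185  0.1725] F [ 0.3  0.6 -3.6] grip 0.28
  tool shift mm [-4.1 -4.9 39.4] twist 0.009
```

Run:
```python
from h import *
im=grab('side');cv2.imwrite('pics/p1s.png',cv2.resize(im['color'][150:310,240:460,::-1],None,fx=3,fy=3))
P=pts(im);s=ctrl.get_state()['position']
q=P[(np.hypot(P[...,0]-s[0],P[...,1]-s[1])<.05)&(P[...,2]<s[2]-.03)&(P[...,2]>.06)]
for lo in np.arange(.04,.14,.01):
    k=q[(q[:,2]>=lo)&(q[:,2]<lo+.01)]
    if len(k): print(round(lo,3),len(k),k.min(0).round(3),k.max(0).round(3))
```

```text
0.06 16 [ 0.635 -0.047  0.064] [ 0.675 -0.032  0.069]
0.07 51 [ 0.63  -0.048  0.07 ] [ 0.679 -0.021  0.08 ]
0.08 46 [ 0.63  -0.049  0.08 ] [ 0.682 -0.011  0.09 ]
0.09 52 [ 0.631 -0.05   0.09 ] [ 0.681 -0.022  0.1  ]
0.1 49 [ 0.63  -0.049  0.1  ] [ 0.68 -0.02  0.11]
0.11 51 [ 0.63  -0.049  0.11 ] [ 0.68  -0.024  0.12 ]
0.12 58 [ 0.63 -0.05  0.12] [ 0.684 -0.015  0.13 ]
0.13 53 [ 0.631 -0.048  0.13 ] [ 0.683 -0.017  0.14 ]
```

View pics/p1s.png

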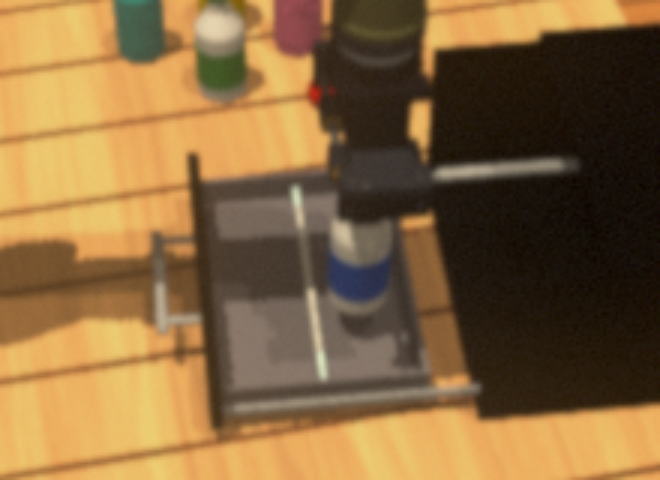

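The crop shows the blue bottle upright above the back bay, behind the white bar. It needs about 5 mm more towards the unit and 40 mm down.

```bash
python3 -m inch '[[-1,-5,-2,15,0],[-1,0,0,12,0],[-1,0,0,6,0],[-1,0,0,0,0]]'; python3 h.py 'BACK-.05*UY+[0,0,.131]'
```

```text
time: 8.32
position: [0.6652, -0.021, 0.1417]
tool_rot: [-0.142, -3.105, 0.018]
ft_force: [-0.1, 0.3, -2.8]
grip_width: 0.284
t 8.32 pos [ 0.6652 -0.021   0.1417] F [-0.1  0.3 -2.8] grip 0.284
  tool shift mm [ 3.6 -3.5 10.9] twist 0.01
```

```bash
python3 -m inch '[[-1,1,-2,5,0],[-1,0,0,3,0],[-1,0,0,0,0]]'; python3 -m inch '[[-1,0,0,2,0],[-1,0,0,0,0]]';python3 h.py 'BACK-.05*UY+[0,0,.131]'
```

```text
time: 8.7
position: [0.6641, -0.0233, 0.134]
tool_rot: [-0.142, -3.106, 0.018]
ft_force: [-0.7, 0.3, -2.6]
grip_width: 0.282
time: 8.95
position: [0.6645, -0.0233, 0.1325]
tool_rot: [-0.142, -3.107, 0.018]
ft_force: [0.2, 0.2, -2.5]
grip_width: 0.28
t 8.95 pos [ 0.6645 -0.0233  0.1325] F [ 0.2  0.2 -2.5] grip 0.28
  tool shift mm [ 3.4 -1.2  1.6] twist 0.01
```

```bash
python3 -m inch '[[-1,0,0,2,0],[-1,0,0,0,0]]'; python3 -m inch '[[-1,0,0,2,0],[-1,0,0,0,0]]'
```

```text
time: 9.2
position: [0.6655, -0.0234, 0.1327]
tool_rot: [-0.142, -3.11, 0.017]
ft_force: [-0.2, -0.5, -3.0]
grip_width: 0.283
time: 9.45
position: [0.6665, -0.0236, 0.1324]
tool_rot: [-0.143, -3.113, 0.017]
ft_force: [0.2, -0.2, -1.5]
grip_width: 0.279
```

```bash
python3 -m inch '[[-1,0,0,4,0],[-1,0,0,0,0]]'
python3 - <<'E'
from h import *
im=grab('side');P=pts(im);s=ctrl.get_state()['position']
q=P[(np.hypot(P[...,0]-s[0],P[...,1]-s[1])<.05)&(P[...,2]<.1)]
for lo in np.arange(.02,.1,.01):
    k=q[(q[:,2]>=lo)&(q[:,2]<lo+.01)]
    if len(k): print(round(lo,3),len(k),k.min(0).round(3),k.max(0).round(3))
E
```

```text
time: 9.7
position: [0.6686, -0.0239, 0.1324]
tool_rot: [-0.143, -3.119, 0.016]
ft_force: [0.4, -0.6, -3.2]
grip_width: 0.285
0.02 250 [ 0.623 -0.074  0.02 ] [0.709 0.021 0.03 ]
0.03 60 [ 0.619 -0.053  0.03 ] [0.709 0.003 0.04 ]
0.04 73 [ 0.622 -0.059  0.04 ] [ 0.713 -0.005  0.05 ]
0.05 69 [ 0.64  -0.053  0.05 ] [ 0.713 -0.     0.059]
0.06 51 [ 0.641 -0.054  0.06 ] [ 0.692 -0.025  0.07 ]
0.07 40 [ 0.641 -0.055  0.071] [ 0.691 -0.026  0.08 ]
0.08 60 [ 0.641 -0.057  0.08 ] [ 0.691 -0.024  0.09 ]
0.09 48 [ 0.642 -0.056  0.091] [ 0.69  -0.021  0.1  ]
```

```bash
python3 -c "
from h import *
s=ctrl.get_state();print(s['joint_positions'].round(3),s['ft_force'].round(2),s['torque'].round(2),s['position'])
im=grab('side','p2');cv2.imwrite('pics/p2.png',cv2.resize(im['color'][180:280,300:420,::-1],None,fx=5,fy=5))"
```

```text
[-0.291  0.442  0.376  1.504 -0.155  1.245  1.583] [ 1.68 -0.67  3.96] [-0.04 -0.2  -0.03] [ 0.66857566 -0.02388336  0.13227926]
```

View pics/p2.png

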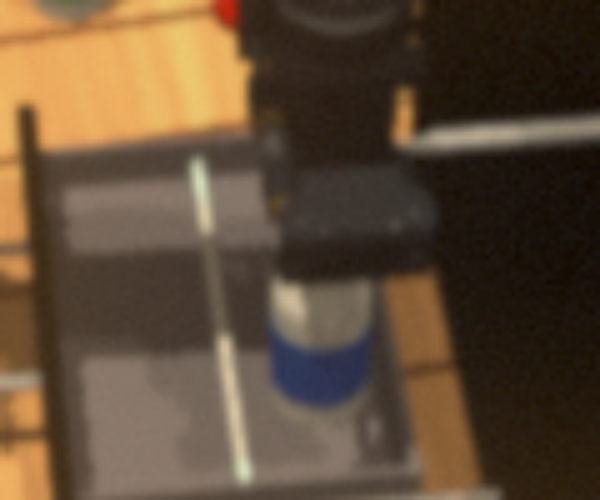

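The bottle sits on the bay floor (wrist +4 N), centred between the bar and the rear wall. Releasing and rising.

```bash
python3 -m inch '[[0.3,0,0,-1,0],[0.3,0,0,0,0],[0.3,0,0,0,0],[0.3,0,0,0,0],[0.3,0,0,0,0]]'; python3 -m inch '[[0.3,0,0,-20,0],[0.3,0,0,-30,0],[0.3,0,0,-30,0],[0.3,0,0,-30,0],[0.3,0,0,0,0]]'; python3 h.py '[.595,.360,.24]'
```

```text
time: 10.42
position: [0.6677, -0.0237, 0.1315]
tool_rot: [-0.143, -3.116, 0.017]
ft_force: [0.3, 0.1, 0.9]
grip_width: 0.637
time: 11.05
position: [0.6713, -0.0229, 0.2512]
tool_rot: [-0.143, -3.121, 0.017]
ft_force: [-0.3, -0.5, 0.4]
grip_width: 0.647
t 11.05 pos [ 0.6713 -0.0229  0.2512] F [-0.3 -0.5  0.4] grip 0.647
  tool shift mm [110.9 374.4   8.8] twist 0.009
```

```bash
python3 -m inch '[[0.3,15,45,0,0],[0.3,18,60,0,0],[0.3,18,60,0,0],[0.3,18,60,0,0],[0.3,15,50,0,0]]'; python3 -m inch '[[0.3,12,40,0,0],[0.3,8,30,0,0],[0.3,0,0,0,0]]'; python3 h.py '[.595,.360,.20]'
python3 - <<'E'
from h import *
im=grab('side');P=pts(im)
for c in ([.664,-.0235],[.595,.36]):
    q=P[(np.hypot(P[...,0]-c[0],P[...,1]-c[1])<.05)&(P[...,2]<.18)]
    for lo in (.06,.09,.13,.15):
        k=q[(q[:,2]>=lo)&(q[:,2]<lo+.01)]
        if len(k): print(round(lo,3),len(k),k.min(0).round(3),k.max(0).round(3))
    k=q[(q[:,2]>.143)];print(len(k),q[:,2].max())
E
```

```text
time: 11.68
position: [0.6139, 0.2569, 0.2498]
tool_rot: [-0.165, -3.122, 0.022]
ft_force: [0.8, -0.6, 0.2]
grip_width: 0.651
time: 12.05
position: [0.5966, 0.3379, 0.2475]
tool_rot: [-0.149, -3.12, 0.02]
ft_force: [0.6, -0.0, -0.4]
grip_width: 0.652
t 12.05 pos [0.5966 0.3379 0.2475] F [ 0.6 -0.  -0.4] grip 0.652
  tool shift mm [ 2.9 22.5 47.3] twist 0.006
0.06 48 [ 0.642 -0.055  0.06 ] [ 0.692 -0.025  0.07 ]
0.09 45 [ 0.642 -0.054  0.091] [ 0.69  -0.013  0.1  ]
0.13 31 [ 0.652 -0.039  0.13 ] [ 0.678 -0.024  0.14 ]
0.15 44 [ 0.656 -0.039  0.15 ] [ 0.68  -0.013  0.16 ]
89 0.16533086969790362
0.06 42 [0.57  0.333 0.06 ] [0.621 0.363 0.07 ]
0.09 65 [0.57  0.335 0.09 ] [0.619 0.379 0.1  ]
0.13 31 [0.583 0.346 0.13 ] [0.609 0.374 0.14 ]
1 0.14389574482383807
```

Blue stands upright at about (0.667, -0.026). Next the green one.

```bash
python3 -m inch '[[0.3,2,22,0,0],[0.3,0,0,40,0],[0.3,0,0,0,0]]'; python3 h.py '[.596,.3595,.109]'
```

```text
time: 12.48
position: [0.5992, 0.3555, 0.2075]
tool_rot: [-0.163, -3.121, 0.022]
ft_force: [-0.3, -0.6, -0.2]
grip_width: 0.651
t 12.47 pos [0.5992 0.3555 0.2075] F [-0.3 -0.6 -0.2] grip 0.651
  tool shift mm [ 2.1  5.1 98.4] twist -0.003
```

```bash
python3 -m inch '[[0.3,2,4,20,0],[0.3,0,0,25,0],[0.3,0,0,0,0]]'; python3 h.py '[.596,.3595,.109]'
```

```text
time: 12.85
position: [0.5985, 0.3605, 0.1637]
tool_rot: [-0.165, -3.125, 0.017]
ft_force: [-0.3, 0.9, 0.0]
grip_width: 0.648
t 12.85 pos [0.5985 0.3605 0.1637] F [-0.3  0.9  0. ] grip 0.648
  tool shift mm [ 1.8 -0.6 54.7] twist -0.004
```

```bash
python3 -m inch '[[0.3,2,-1,25,0],[0.3,0,0,22,0],[0.3,0,0,0,0],[0.3,0,0,3,0],[0.3,0,0,0,0]]'; python3 h.py '[.596,.3595,.109]'
```

```text
time: 13.48
position: [0.5996, 0.3618, 0.1204]
tool_rot: [-0.167, -3.133, 0.006]
ft_force: [-0.1, -0.3, -0.1]
grip_width: 0.656
t 13.47 pos [0.5996 0.3618 0.1204] F [-0.1 -0.3 -0.1] grip 0.656
  tool shift mm [ 3.2 -2.6 11.4] twist -0.005
```

```bash
python3 -m inch '[[0.3,3,-2,11,0],[0.3,0,0,0,0]]'; python3 h.py '[.596,.3595,.109]';  python3 -m inch '[[-1,0,0,0,0],[-1,0,0,0,0],[-1,0,0,0,0],[-1,0,0,0,0],[-1,0,0,0,0]]' 20; python3 -m inch '[[-1,0,0,0,0],[-1,0,0,0,0],[-1,0,0,-10,0],[-1,0,0,-20,0],[-1,0,0,-20,0]]'
```

```text
time: 13.72
position: [0.5966, 0.3603, 0.11]
tool_rot: [-0.167, -3.135, 0.004]
ft_force: [-0.2, 0.8, 0.4]
grip_width: 0.65
t 13.72 pos [0.5966 0.3603 0.11  ] F [-0.2  0.8  0.4] grip 0.65
  tool shift mm [ 0.5 -0.9  1. ] twist -0.005
time: 14.35
position: [0.5968, 0.361, 0.1105]
tool_rot: [-0.166, -3.135, 0.002]
ft_force: [0.1, 0.5, 0.3]
grip_width: 0.28
time: 14.98
position: [0.5953, 0.3596, 0.1604]
tool_rot: [-0.167, -3.131, 0.009]
ft_force: [0.8, 0.5, -2.5]
grip_width: 0.283
```

```bash
python3 -m inch '[[-1,0,0,-30,0],[-1,0,0,-40,0],[-1,0,0,-10,0],[-1,0,0,0,0]]';python3 h.py 'BACK+.05*UY+[0,0,.235]'
```

```text
time: 15.48
position: [0.5967, 0.3597, 0.2478]
tool_rot: [-0.168, -3.135, 0.005]
ft_force: [0.3, -0.0, -3.6]
grip_width: 0.279
t 15.47 pos [0.5967 0.3597 0.2478] F [ 0.3 -0.  -3.6] grip 0.279
  tool shift mm [-104.4 -274.8   13.4] twist -0.006
```

```bash
python3 -m inch '[[-1,-10,-25,0,0],[-1,-18,-45,0,0],[-1,-18,-50,0,0],[-1,-18,-50,0,0],[-1,-15,-40,0,0]]'; python3 -m inch '[[-1,-10,-25,0,0],[-1,-8,-15,0,0],[-1,0,0,0,0]]'; python3 h.py 'BACK+.05*UY+[0,0,.18]'
```

```text
time: 16.1
position: [0.6488, 0.1425, 0.2371]
tool_rot: [-0.15, -3.121, 0.011]
ft_force: [0.5, 0.8, -2.7]
grip_width: 0.281
time: 16.48
position: [0.6618, 0.0933, 0.232]
tool_rot: [-0.162, -3.113, 0.017]
ft_force: [0.5, 0.1, -3.2]
grip_width: 0.283
t 16.48 pos [0.6618 0.0933 0.232 ] F [ 0.5  0.1 -3.2] grip 0.283
  tool shift mm [-12.3 -16.3  52. ] twist -0.003
```

```bash
python3 -m inch '[[-1,-9,-15,20,0],[-1,-2,-2,20,0],[-1,0,0,12,0],[-1,0,0,0,0]]';python3 h.py 'BACK+.05*UY+[0,0,.132]'
python3 - <<'E'
from h import *
im=grab('side');P=pts(im);s=ctrl.get_state()['position']
q=P[(np.hypot(P[...,0]-s[0],P[...,1]-s[1])<.045)&(P[...,2]<s[2]-.03)]
for lo in np.arange(.055,.13,.01):
    k=q[(q[:,2]>=lo)&(q[:,2]<lo+.01)]
    if len(k): print(round(lo,3),len(k),k.min(0).round(3),k.max(0).round(3))
E
```

```text
time: 16.98
position: [0.6681, 0.079, 0.1732]
tool_rot: [-0.152, -3.108, 0.015]
ft_force: [-0.2, -0.3, -2.4]
grip_width: 0.281
t 16.98 pos [0.6681 0.079  0.1732] F [-0.2 -0.3 -2.4] grip 0.281
  tool shift mm [-4.5 -3.  41.1] twist 0.004
0.055 4 [0.644 0.057 0.059] [0.673 0.064 0.065]
0.065 31 [0.638 0.049 0.065] [0.675 0.074 0.075]
0.075 41 [0.637 0.051 0.075] [0.688 0.079 0.085]
0.085 47 [0.638 0.05  0.086] [0.689 0.077 0.095]
0.095 42 [0.639 0.05  0.095] [0.688 0.076 0.105]
0.105 52 [0.637 0.047 0.106] [0.692 0.08  0.115]
0.115 47 [0.638 0.047 0.115] [0.691 0.078 0.125]
0.125 53 [0.639 0.049 0.125] [0.69  0.082 0.135]
```

```bash
python3 -m inch '[[-1,-6,-2,14,0],[-1,0,0,12,0],[-1,0,0,8,0],[-1,0,0,0,0]]';python3 h.py 'BACK+.05*UY+[0,0,.132]'; python3 -m inch '[[-1,0,0,6,0],[-1,0,0,0,0],[-1,0,0,3,0],[-1,0,0,0,0]]'
```

```text
time: 17.52
position: [0.6742, 0.0774, 0.1385]
tool_rot: [-0.15, -3.111, 0.013]
ft_force: [0.4, -0.5, -2.9]
grip_width: 0.277
t 17.52 pos [0.6742 0.0774 0.1385] F [ 0.4 -0.5 -2.9] grip 0.277
  tool shift mm [ 2.8 -2.3  6.6] twist 0.005
time: 18.02
position: [0.6761, 0.0778, 0.1329]
tool_rot: [-0.149, -3.117, 0.01]
ft_force: [-0.7, 1.1, -3.6]
grip_width: 0.284
```

```bash
python3 -m inch '[[-1,2,0,3,0],[-1,0,0,0,0],[-1,1,0,3,0],[-1,0,0,0,0]]'; python3 -m inch '[[-1,0,0,2,0],[-1,0,0,0,0]]'
python3 - <<'E'
from h import *
im=grab('side');P=pts(im);s=ctrl.get_state()['position']
q=P[(np.hypot(P[...,0]-s[0],P[...,1]-s[1])<.045)&(P[...,2]<s[2]-.03)]
for lo in np.arange(.055,.1,.01):
    k=q[(q[:,2]>=lo)&(q[:,2]<lo+.01)]
    if len(k): print(round(lo,3),len(k),k.min(0).round(3),k.max(0).round(3))
print(ctrl.get_state()['ft_force'])
E
```

```text
time: 18.52
position: [0.676, 0.0787, 0.1325]
tool_rot: [-0.15, -3.126, 0.006]
ft_force: [-0.3, -0.8, -2.3]
grip_width: 0.284
time: 18.77
position: [0.677, 0.0789, 0.1325]
tool_rot: [-0.15, -3.129, 0.004]
ft_force: [-0.4, 0.2, 0.0]
grip_width: 0.285
0.055 31 [0.647 0.05  0.055] [0.72  0.085 0.065]
0.065 33 [0.648 0.047 0.066] [0.674 0.082 0.075]
0.075 30 [0.648 0.051 0.076] [0.702 0.08  0.085]
0.085 47 [0.648 0.049 0.085] [0.701 0.085 0.095]
0.095 37 [0.649 0.05  0.095] [0.7   0.073 0.102]
[-0.82584772 -0.30573863  4.21990212]
```

```bash
python3 -m inch '[[0.3,0,0,-1,0],[0.3,0,0,0,0],[0.3,0,0,0,0],[0.3,0,0,0,0],[0.3,0,0,0,0]]'; python3 -m inch '[[0.3,0,0,-20,0],[0.3,0,0,-30,0],[0.3,0,0,-30,0],[0.3,0,0,-20,0],[0.3,0,0,0,0]]'; python3 h.py '[.44,-.303,.22]'
```

```text
time: 19.45
position: [0.6761, 0.079, 0.1313]
tool_rot: [-0.15, -3.126, 0.005]
ft_force: [-0.7, 0.4, 0.0]
grip_width: 0.638
time: 20.08
position: [0.6785, 0.0791, 0.2406]
tool_rot: [-0.15, -3.131, 0.004]
ft_force: [0.7, -0.7, -0.5]
grip_width: 0.651
t 20.07 pos [0.6785 0.0791 0.2406] F [ 0.7 -0.7 -0.5] grip 0.651
  tool shift mm [ 200.7 -403.1   23. ] twist 0.005
```

```bash
python3 -m inch '[[1,25,-45,0,0],[1,30,-55,0,0],[1,30,-60,0,0],[1,30,-60,0,0],[1,28,-55,0,0]]'; python3 -m inch '[[1,25,-50,0,0],[1,15,-40,0,0],[1,0,-10,0,0],[1,0,0,0,0]]'; python3 h.py '[.44,-.303,.1]'
python3 - <<'E'
from h import *
for n in('top','side'):
    im=grab(n,n+'m');P=pts(im);ok=im['range_z']>0
    for nm,c in(('A',[.667,-.026]),('B',[.6745,.078])):
        q=P[ok&(np.hypot(P[...,0]-c[0],P[...,1]-c[1])<.05)&(P[...,2]<.2)]
        for lo in(.065,.09,.15):
            k=q[(q[:,2]>=lo)&(q[:,2]<lo+.013)]
            if len(k):print(n,nm,lo,len(k),((k.min(0)+k.max(0))/2).round(3))
    m=ok&(P[...,2]>.06)&(P[...,2]<.08)&(P[...,1]<-.25)&(P[...,1]>-.36)&(P[...,0]<.49)&(P[...,0]>.39)
    q=P[m];print(n,'jar',len(q),((q.min(0)+q.max(0))/2).round(3) if len(q) else '')
    h=cv2.cvtColor(im['color'],cv2.COLOR_RGB2HSV)
    m=ok&(h[...,1]<50)&(h[...,2]>150)&(abs(P[...,1])<.2)&(P[...,0]>.55)&(P[...,0]<.65)&(P[...,2]<.05)
    q=P[m]
    if len(q)>9:
        f=cv2.fitLine(q[:,:2].astype(np.float32),cv2.DIST_HUBER,0,.01,.01).ravel();print(n,'bar',len(q),f.round(3),'x at y=.03',f[2]+(.03-f[3])*f[0]/f[1],q[:,1].min(),q[:,1].max())
E
```

```text
time: 20.7
position: [0.5141, -0.1714, 0.2396]
tool_rot: [-0.132, -3.131, 0.001]
ft_force: [0.2, -0.8, 0.4]
grip_width: 0.988
time: 21.2
position: [0.4594, -0.2747, 0.2396]
tool_rot: [-0.148, -3.131, -0.0]
ft_force: [-0.5, -0.1, -0.2]
grip_width: 0.999
t 21.2 pos [ 0.4594 -0.2747  0.2396] F [-0.5 -0.1 -0.2] grip 0.999
  tool shift mm [ 15.6 -29.9 139.7] twist 0.007
top A 0.065 20 [ 0.651 -0.026  0.072]
top A 0.09 23 [ 0.652 -0.025  0.097]
top A 0.15 51 [ 0.667 -0.025  0.157]
top B 0.065 24 [0.658 0.076 0.072]
top B 0.09 25 [0.662 0.073 0.097]
top B 0.15 68 [0.673 0.078 0.157]
top jar 197 [ 0.436 -0.314  0.067]
top bar 218 [0.1   0.995 0.624 0.028] x at y=.03 0.62454766 -0.0982420492811021 0.15454803749859672
side A 0.065 66 [ 0.666 -0.039  0.072]
side A 0.09 70 [ 0.666 -0.039  0.096]
side A 0.15 70 [ 0.669 -0.026  0.157]
side B 0.065 36 [0.661 0.065 0.072]
side B 0.09 63 [0.672 0.062 0.096]
side B 0.15 62 [0.674 0.079 0.157]
side jar 401 [ 0.436 -0.316  0.067]
side bar 232 [0.102 0.995 0.626 0.049] x at y=.03 0.6243605 -0.09962653296324166 0.15928881379037743
```

```bash
python3 - <<'E'
import numpy as np,cv2
for n in('top','side'):
    d=np.load(n+'0.npz');P=d['P'];q=P[(d['z']>0)&(P[...,2]>.06)&(P[...,2]<.078)&(abs(P[...,0]-.44)<.05)&(abs(P[...,1]+.303)<.06)]
    print(n,len(q),np.percentile(q,[1,50,99],axis=0).round(3).tolist(),cv2.minEnclosingCircle(q[:,:2].astype(np.float32)))
E
python3 -m inch '[[1,15,-28,30,0],[1,0,-2,25,0],[1,0,0,0,0]]'; python3 h.py '[.441,-.304,.012]'
```

```text
top 372 [[0.411, -0.34, 0.062], [0.435, -0.314, 0.068], [0.463, -0.288, 0.075]] ((0.43609145283699036, -0.31456631422042847), 0.02768799662590027)
side 401 [[0.411, -0.343, 0.061], [0.436, -0.317, 0.068], [0.462, -0.289, 0.073]] ((0.4390798807144165, -0.31689590215682983), 0.030175479128956795)
time: 21.68
position: [0.4456, -0.2971, 0.1832]
tool_rot: [-0.127, -3.132, -0.002]
ft_force: [-0.7, -0.2, 0.0]
grip_width: 0.998
t 21.68 pos [ 0.4456 -0.2971  0.1832] F [-0.7 -0.2  0. ] grip 0.998
  tool shift mm [  2.8  -7.4 171.2] twist 0.02
```

The jar's centre is (0.436, -0.315); the first estimate was polluted by other pixels.

```bash
python3 -m inch '[[1,8,-18,30,0.02],[1,0,0,30,0],[1,0,0,0,0]]'; python3 h.py '[.436,-.315,.012]'
```

```text
time: 22.05
position: [0.4406, -0.3115, 0.125]
tool_rot: [-0.146, -3.135, -0.001]
ft_force: [0.3, -0.2, 0.9]
grip_width: 1.005
t 22.05 pos [ 0.4406 -0.3115  0.125 ] F [ 0.3 -0.2  0.9] grip 1.005
  tool shift mm [  4.  -4. 113.] twist 0.008
```

```bash
python3 -m inch '[[1,4,-4,25,0],[1,0,0,0,0]]'; python3 h.py '[.436,-.315,.012]'
```

```text
time: 22.3
position: [0.4397, -0.3146, 0.1033]
tool_rot: [0.14, 3.137, -0.001]
ft_force: [-0.9, -0.3, 0.0]
grip_width: 0.999
t 22.3 pos [ 0.4397 -0.3146  0.1033] F [-0.9 -0.3  0. ] grip 0.999
  tool shift mm [ 3.7 -0.7 91.3] twist 0.012
```

```bash
python3 -m inch '[[1,4,0,25,0],[1,0,0,25,0],[1,0,0,25,0],[1,0,0,10,0],[1,0,0,0,0]]'; python3 h.py '[.436,-.315,.012]'
```

```text
time: 22.92
position: [0.4475, -0.3157, 0.0279]
tool_rot: [0.129, 3.12, -0.009]
ft_force: [0.2, 0.6, -0.2]
grip_width: 1.0
t 22.93 pos [ 0.4475 -0.3157  0.0279] F [ 0.2  0.6 -0.2] grip 1.0
  tool shift mm [11.8 -0.2 15.7] twist 0.019
```

```bash
python3 -m inch '[[1,11,0,6,0],[1,0,0,0,0],[1,0,0,4,0],[1,0,0,0,0]]'; python3 h.py '[.436,-.315,.012]'
```

```text
time: 23.42
position: [0.4378, -0.3158, 0.0202]
tool_rot: [0.129, 3.116, -0.011]
ft_force: [0.6, -0.0, -0.3]
grip_width: 1.0
t 23.43 pos [ 0.4378 -0.3158  0.0202] F [ 0.6 -0.  -0.3] grip 1.0
  tool shift mm [2.1 0.7 8.1] twist 0.019
```

```bash
python3 -m inch '[[1,4,0,9,0.02],[1,0,0,0,0]]'; python3 h.py '[.436,-.315,.012]'
```

```text
time: 23.68
position: [0.4337, -0.3155, 0.0104]
tool_rot: [0.162, 3.114, -0.011]
ft_force: [-0.1, -0.3, 0.1]
grip_width: 1.0
t 23.68 pos [ 0.4337 -0.3155  0.0104] F [-0.1 -0.3  0.1] grip 1.0
  tool shift mm [-2.3  0.7 -1.6] twist -0.003
```

```bash
python3 -m inch '[[-1,-2,0,-1,0],[-1,0,0,0,0],[-1,0,0,0,0],[-1,0,0,0,0],[-1,0,0,0,0]]' 20; python3 -m inch '[[-1,0,0,0,0],[-1,0,0,-10,0],[-1,0,0,-20,0],[-1,0,0,-30,0],[-1,0,0,0,0]]'; python3 h.py 'FRONT+[.003,0,.17]'
```

```text
time: 24.3
position: [0.4361, -0.3157, 0.0115]
tool_rot: [0.162, 3.114, -0.011]
ft_force: [0.1, 0.7, -0.2]
grip_width: 0.706
time: 24.92
position: [0.4332, -0.3146, 0.073]
tool_rot: [0.163, 3.117, -0.01]
ft_force: [-0.4, -0.1, -2.4]
grip_width: 0.71
t 24.93 pos [ 0.4332 -0.3146  0.073 ] F [-0.4 -0.1 -2.4] grip 0.71
  tool shift mm [-108.1  362.1  -96.7] twist -0.003
```

```bash
python3 -m inch '[[-1,0,0,-30,0],[-1,0,0,-40,0],[-1,-15,40,-10,0],[-1,-15,50,0,0],[-1,-15,50,0,0]]'; python3 -m inch '[[-1,-15,50,0,0],[-1,-15,50,0,0],[-1,-12,40,0,0],[-1,-5,30,0,0],[-1,0,0,0,0]]'; python3 h.py 'FRONT+[.003,0,.12]'
```

```text
time: 25.55
position: [0.4877, -0.1796, 0.1507]
tool_rot: [0.18, 3.123, -0.008]
ft_force: [0.6, -0.4, -2.0]
grip_width: 0.708
time: 26.18
position: [0.5526, -0.0038, 0.1436]
tool_rot: [0.167, 3.133, -0.005]
ft_force: [0.6, -0.5, -2.6]
grip_width: 0.712
t 26.18 pos [ 0.5526 -0.0038  0.1436] F [ 0.6 -0.5 -2.6] grip 0.712
  tool shift mm [-19.5  41.2  23.6] twist -0.005
```

```bash
python3 -m inch '[[-1,-10,25,0,0],[-1,-9,15,0,0],[-1,0,0,0,0],[-1,0,0,20,0],[-1,0,0,0,0]]'; python3 h.py 'FRONT+[.003,0,.035]';python3 - <<'E'
from h import *
for n in('side','top'):
    im=grab(n);P=pts(im);s=ctrl.get_state()['position']
    q=P[(np.hypot(P[...,0]-s[0],P[...,1]-s[1])<.05)&(P[...,2]<s[2]+.08)]
    for lo in np.arange(.09,.18,.01):
        k=q[(q[:,2]>=lo)&(q[:,2]<lo+.01)]
        if len(k): print(n,round(lo,3),len(k),k.min(0).round(3),k.max(0).round(3))
im=grab('side');cv2.imwrite('pics/j1.png',cv2.resize(im['color'][150:310,240:460,::-1],None,fx=3,fy=3))
E
```

```text
time: 26.8
position: [0.5748, 0.0311, 0.1205]
tool_rot: [-0.173, -3.136, 0.011]
ft_force: [-0.8, -0.6, -2.4]
grip_width: 0.709
t 26.8 pos [0.5748 0.0311 0.1205] F [-0.8 -0.6 -2.4] grip 0.709
  tool shift mm [-1.2  4.6 85.5] twist -0.009
side 0.1 2 [0.57  0.002 0.108] [0.594 0.009 0.109]
side 0.11 30 [ 0.546 -0.006  0.111] [0.6   0.018 0.12 ]
side 0.12 36 [ 0.546 -0.013  0.12 ] [0.593 0.02  0.13 ]
side 0.13 18 [ 0.561 -0.012  0.13 ] [ 0.579 -0.004  0.138]
side 0.14 6 [ 0.561 -0.014  0.14 ] [ 0.579 -0.008  0.145]
```

View pics/j1.png

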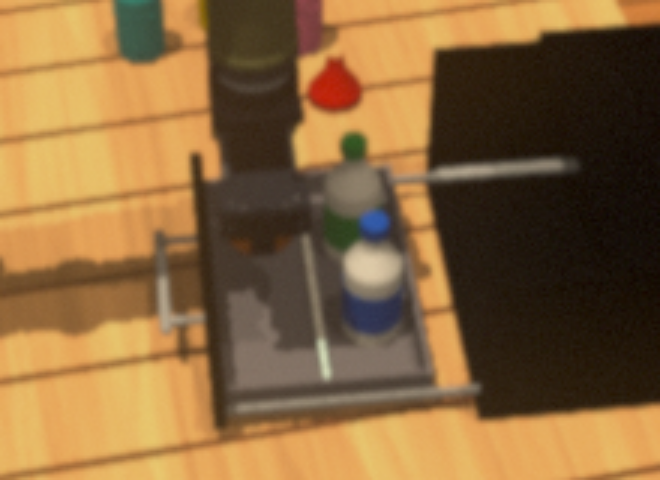

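Both bottles stand in the back bay, and the jar hangs over the front bay with the gripper hiding most of it. Lowering now.

```bash
python3 -m inch '[[-1,-2,3,20,0],[-1,0,0,25,0],[-1,0,0,15,0],[-1,0,0,0,0]]'; python3 h.py 'FRONT+[.003,0,.035]'
```

```text
time: 27.45
position: [0.5805, 0.034, 0.0607]
tool_rot: [0.173, 3.13, -0.007]
ft_force: [-0.2, 0.8, -2.2]
grip_width: 0.713
t 27.45 pos [0.5805 0.034  0.0607] F [-0.2  0.8 -2.2] grip 0.713
  tool shift mm [ 4.3  0.6 25.7] twist -0.009
```

```bash
python3 -m inch '[[-1,5,0,12,0],[-1,1,0,8,0],[-1,0,0,0,0]]'; python3 h.py 'FRONT+[.003,0,.035]';python3 -m inch '[[-1,1,0,6,0],[-1,0,0,0,0],[-1,1,0,3,0],[-1,0,0,0,0]]';python3 h.py 'FRONT+[.003,0,.035]'
```

```text
time: 27.82
position: [0.5751, 0.0348, 0.0403]
tool_rot: [0.173, 3.128, -0.007]
ft_force: [0.2, 0.3, -2.4]
grip_width: 0.708
t 27.82 pos [0.5751 0.0348 0.0403] F [ 0.2  0.3 -2.4] grip 0.708
  tool shift mm [-1.3  0.3  5.3] twist -0.009
time: 28.32
position: [0.5759, 0.0351, 0.034]
tool_rot: [0.172, 3.123, -0.005]
ft_force: [-0.2, 0.3, -2.8]
grip_width: 0.711
t 28.32 pos [0.5759 0.0351 0.034 ] F [-0.2  0.3 -2.8] grip 0.711
  tool shift mm [-0.7 -0.  -1. ] twist -0.009
```

```bash
python3 -m inch '[[-1,1,0,4,0],[-1,0,0,0,0],[-1,1,0,3,0],[-1,0,0,0,0]]';python3 -m inch '[[-1,0,0,0,0]]'
```

```text
time: 28.82
position: [0.5799, 0.035, 0.0336]
tool_rot: [0.172, 3.111, -0.002]
ft_force: [-0.4, -0.4, -3.1]
grip_width: 0.707
time: 28.95
position: [0.5799, 0.035, 0.0335]
tool_rot: [0.172, 3.111, -0.002]
ft_force: [-0.1, -0.4, 0.4]
grip_width: 0.706
```

```bash
python3 -m inch '[[1,0,0,-1,0],[1,0,0,0,0],[1,0,0,0,0],[1,0,0,0,0],[1,0,0,0,0]]'; python3 -m inch '[[1,0,0,-20,0],[1,0,0,-30,0],[1,0,0,-30,0],[1,0,0,-25,0],[1,0,0,0,0]]'; python3 h.py 'FRONT-.135*U+[.003,0,.14]'
```

```text
time: 29.58
position: [0.5789, 0.0353, 0.0334]
tool_rot: [0.172, 3.113, -0.002]
ft_force: [-0.5, -0.9, -0.8]
grip_width: 0.997
time: 30.2
position: [0.5758, 0.0355, 0.1406]
tool_rot: [0.172, 3.115, -0.003]
ft_force: [-0.2, 0.6, -0.2]
grip_width: 1.002
t 30.2 pos [0.5758 0.0355 0.1406] F [-0.2  0.6 -0.2] grip 1.002
  tool shift mm [134.2  -1.7  -2.4] twist -0.009
```

```bash
python3 -m inch '[[-1,30,0,0,0],[-1,40,0,0,0],[-1,40,-1,0,0],[-1,18,0,0,0],[-1,0,0,0,0]]'; python3 h.py 'FRONT-.135*U+[.003,0,.045]'
python3 - <<'E'
from h import *
im=grab('side');P=pts(im);ok=im['range_z']>0
for nm,c in(('A',[.667,-.026]),('B',[.674,.078]),('J',[.578,.035])):
    q=P[ok&(np.hypot(P[...,0]-c[0],P[...,1]-c[1])<.045)&(P[...,2]<.2)]
    for lo in(.06,.078,.15):
        k=q[(q[:,2]>=lo)&(q[:,2]<lo+.013)]
        if len(k):print(nm,lo,len(k),k.min(0).round(3),k.max(0).round(3))
E
```

```text
time: 30.82
position: [0.4422, 0.0485, 0.1322]
tool_rot: [0.172, 3.121, -0.007]
ft_force: [-0.1, -0.4, -0.5]
grip_width: 0.515
t 30.82 pos [0.4422 0.0485 0.1322] F [-0.1 -0.4 -0.5] grip 0.515
  tool shift mm [ 1.5  0.5 87.2] twist -0.009
A 0.06 62 [ 0.645 -0.056  0.061] [ 0.699 -0.022  0.073]
A 0.078 73 [ 0.646 -0.056  0.078] [ 0.698 -0.019  0.091]
A 0.15 68 [ 0.659 -0.042  0.151] [ 0.684 -0.011  0.163]
B 0.06 41 [0.65  0.049 0.061] [0.68  0.084 0.073]
B 0.078 60 [0.651 0.048 0.078] [0.705 0.086 0.091]
B 0.15 64 [0.665 0.064 0.15 ] [0.69  0.092 0.163]
J 0.06 87 [0.534 0.    0.06 ] [0.609 0.039 0.073]
J 0.078 216 [0.553 0.001 0.078] [0.606 0.061 0.091]
```

All three stand upright. The tray crept in about 4 mm with its load, which does no harm. Lowering the shut fingers in front of the handle.

```bash
python3 -m inch '[[-1,2,0,25,0],[-1,1,0,25,0],[-1,1,0,20,0],[-1,0,0,0,0]]'; python3 h.py 'FRONT-.132*U+[.003,0,.045]'
```

```text
time: 31.38
position: [0.4444, 0.0474, 0.0598]
tool_rot: [0.175, 3.118, -0.009]
ft_force: [-0.2, 0.2, 1.0]
grip_width: 0.043
t 31.38 pos [0.4444 0.0474 0.0598] F [-0.2  0.2  1. ] grip 0.043
  tool shift mm [-0.3  1.1 14.8] twist -0.011
```

```bash
python3 -m inch '[[-1,0,0,14,0],[-1,0,0,0,0],[-1,-6,0,0,0],[-1,-5,0,0,0],[-1,-5,0,0,0]]'; python3 -m inch '[[-1,-5,0,0,0],[-1,-5,0,0,0],[-1,-5,0,0,0],[-1,-5,0,0,0],[-1,-5,0,0,0]]'; python3 h.py 'FRONT+.11*U+[.003,0,.045]'
```

```text
time: 32.0
position: [0.4646, 0.0456, 0.0475]
tool_rot: [0.175, 3.113, -0.008]
ft_force: [0.6, 0.1, 0.0]
grip_width: 0.007
time: 32.62
position: [0.4895, 0.043, 0.0479]
tool_rot: [0.175, 3.117, -0.007]
ft_force: [-1.9, 1.6, 1.2]
grip_width: 0.005
t 32.62 pos [0.4895 0.043  0.0479] F [-1.9  1.6  1.2] grip 0.005
  tool shift mm [-197.3    3.     6.8] twist -0.011
```

```bash
python3 -m inch '[[-1,-7,0,0,0],[-1,-7,0,0,0],[-1,-7,0,0,0],[-1,-7,0,0,0],[-1,-7,0,0,0]]'; python3 -m inch '[[-1,-7,0,0,0],[-1,-7,0,0,0],[-1,-7,0,0,0],[-1,-7,0,0,0],[-1,-7,0,0,0]]'; python3 h.py 'FRONT+.11*U+[.003,0,.045]'
python3 - <<'E'
from h import *
im=grab('side');cv2.imwrite('pics/push1.png',cv2.resize(im['color'][140:310,260:500,::-1],None,fx=3,fy=3))
E
```

```text
time: 33.25
position: [0.5259, 0.0393, 0.048]
tool_rot: [0.174, 3.119, -0.007]
ft_force: [-2.3, 0.9, 0.5]
grip_width: 0.006
time: 33.88
position: [0.5627, 0.0356, 0.0481]
tool_rot: [0.173, 3.12, -0.007]
ft_force: [-2.3, 2.1, -0.9]
grip_width: 0.003
t 33.88 pos [0.5627 0.0356 0.0481] F [-2.3  2.1 -0.9] grip 0.003
  tool shift mm [-123.7    2.     5.2] twist -0.01
```

View pics/push1.png

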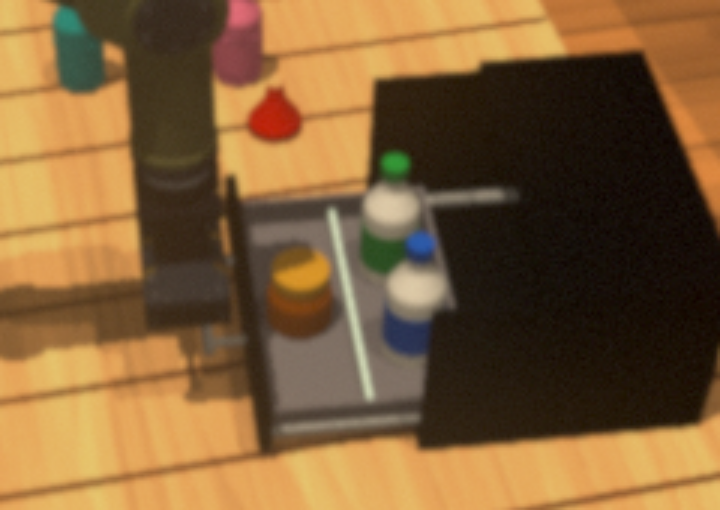

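Tray half in, and both bottles and the jar are upright. Pushing on, more gently near the stop.

```bash
python3 -m inch '[[-1,-7,0,0,0],[-1,-7,0,0,0],[-1,-7,0,0,0],[-1,-7,0,0,0],[-1,-7,0,0,0]]'; python3 -m inch '[[-1,-7,0,0,0],[-1,-7,0,0,0],[-1,-7,0,0,0],[-1,-7,0,0,0],[-1,-7,0,0,0]]'; python3 -m inch '[[-1,-5,0,0,0],[-1,-5,0,0,0],[-1,-5,0,0,0],[-1,-5,0,0,0],[-1,-4,0,0,0]]'; python3 h.py 'FRONT+.11*U+[.003,0,.045]'
python3 - <<'E'
from h import *
im=grab('top');P=pts(im);
m=(im['range_z']>0)&(P[...,2]>.068)&(P[...,2]<.082)&(abs(P[...,1]-.02)<.16)&(P[...,0]>.55)&(P[...,0]<.78)
q=P[m];print('panel top px',len(q),q.min(0).round(3),q.max(0).round(3),np.median(q,0).round(3))
E
```

```text
time: 34.55
position: [0.6003, 0.0314, 0.0485]
tool_rot: [0.173, 3.12, -0.007]
ft_force: [-3.2, 0.8, -0.9]
grip_width: 0.005
time: 35.17
position: [0.6372, 0.0277, 0.0486]
tool_rot: [0.172, 3.121, -0.007]
ft_force: [-2.7, 2.6, -1.8]
grip_width: 0.004
time: 35.8
position: [0.663, 0.0247, 0.0491]
tool_rot: [0.172, 3.12, -0.008]
ft_force: [-2.4, 0.0, -0.7]
grip_width: 0.003
t 35.8 pos [0.663  0.0247 0.0491] F [-2.4  0.  -0.7] grip 0.003
  tool shift mm [-22.9   1.8   4.5] twist -0.009
panel top px 282 [ 0.699 -0.138  0.068] [0.778 0.168 0.081] [ 0.715 -0.051  0.076]
```

Now 3 mm steps until the stop.

```bash
python3 -m inch '[[-1,-4,0,0,0],[-1,-3,0,0,0],[-1,-3,0,0,0],[-1,-3,0,0,0],[-1,-3,0,0,0]]'; python3 -m inch '[[-1,-3,0,0,0],[-1,-3,0,0,0],[-1,-3,0,0,0],[-1,-3,0,0,0]]'
```

```text
time: 36.48
position: [0.6804, 0.0225, 0.0495]
tool_rot: [0.173, 3.12, -0.008]
ft_force: [-2.6, 1.0, -1.4]
grip_width: 0.005
time: 36.98
position: [0.693, 0.0213, 0.0496]
tool_rot: [0.172, 3.12, -0.008]
ft_force: [-2.3, 1.0, -1.6]
grip_width: 0.004
```

```bash
python3 -m inch '[[-1,-3,0,0,0],[-1,-3,0,0,0],[-1,-2,0,0,0],[-1,-2,0,0,0]]'; python3 -m inch '[[-1,-2,0,0,0],[-1,-2,0,0,0],[-1,-2,0,0,0],[-1,-2,0,0,0]]'
```

```text
time: 37.48
position: [0.6938, 0.0212, 0.0496]
tool_rot: [-0.172, -3.131, 0.006]
ft_force: [-7.7, 3.0, 2.7]
grip_width: 0.009
time: 37.98
position: [0.6937, 0.0212, 0.0498]
tool_rot: [-0.171, -3.112, 0.004]
ft_force: [-7.8, 2.1, 4.0]
grip_width: 0.002
```

It hit the stop: position stays at 0.694 while the force rose to 8 N. Backing off and checking.

```bash
python3 -m inch '[[-1,5,0,0,0],[-1,20,0,0,0],[-1,40,0,0,0],[-1,40,0,0,0],[-1,0,0,-40,0]]'; python3 -m inch '[[-1,30,0,-40,0],[-1,40,0,-40,0],[-1,30,0,-40,0],[-1,0,0,0,0]]'
python3 - <<'E'
from h import *
for n in('side','top'):
    im=grab(n);P=pts(im)
    if n=='side': cv2.imwrite('pics/end.png',cv2.resize(im['color'][140:310,260:510,::-1],None,fx=3,fy=3))
    else: cv2.imwrite('pics/endt.png',cv2.resize(im['color'][30:330,200:440,::-1],None,fx=2,fy=2))
    C=im['color'].astype(int)
    m=(P[...,2]>.068)&(P[...,2]<.082)&(abs(P[...,1]-.02)<.15)&(P[...,0]>.69)&(P[...,0]<.75)&(C.sum(-1)<150)
    q=P[m]; f=cv2.fitLine(q[:,:2].astype(np.float32),cv2.DIST_HUBER,0,.01,.01).ravel();print(n,'panel',len(q),f.round(3))
    m=(P[...,2]>.183)&(P[...,2]<.2)&(P[...,0]>.7)&(P[...,0]<.9)&(abs(P[...,1])<.2);q=P[m];print('unit top min x',q[q[:,0].argmin()].round(3),len(q))
    for nm,c in(('A',[.875,-.05]),('B',[.88,.05]),('J',[.785,.01])):
        q=P[(im['range_z']>0)&(np.hypot(P[...,0]-c[0],P[...,1]-c[1])<.06)&(P[...,2]<.175)&(P[...,2]>.05)]
        print(n,nm,len(q),np.percentile(q,[2,50,98],axis=0).round(3).tolist() if len(q) else '')
print(ctrl.get_state()['position'],ctrl.get_state()['ft_force'])
E
```

```text
time: 38.6
position: [0.5891, 0.029, 0.091]
tool_rot: [-0.176, -3.118, 0.011]
ft_force: [2.0, 0.6, -0.6]
grip_width: 0.003
time: 39.1
position: [0.4954, 0.0393, 0.2226]
tool_rot: [0.182, 3.134, -0.006]
ft_force: [0.6, 0.3, -0.5]
grip_width: 0.008
side panel 176 [ 0.074  0.997  0.742 -0.045]
unit top min x [ 0.751 -0.138  0.184] 1468
side A 72 [[0.865, -0.069, 0.077], [0.87, -0.053, 0.103], [0.876, -0.034, 0.116]]
side B 217 [[0.872, 0.028, 0.052], [0.88, 0.042, 0.083], [0.898, 0.067, 0.119]]
side J 587 [[0.742, -0.025, 0.052], [0.789, 0.001, 0.077], [0.824, 0.051, 0.093]]
top panel 276 [ 0.079  0.997  0.742 -0.054]
unit top min x [ 0.744 -0.138  0.183] 2387
top A 227 [[0.866, -0.071, 0.053], [0.872, -0.046, 0.091], [0.888, -0.022, 0.122]]
top B 252 [[0.872, 0.031, 0.052], [0.878, 0.054, 0.093], [0.892, 0.08, 0.122]]
top J 706 [[0.742, -0.028, 0.053], [0.781, 0.012, 0.08], [0.823, 0.054, 0.095]]
[0.49464782 0.0388114  0.21916392] [-0.43371478  0.17403667  0.05433486]
```

View pics/end.png

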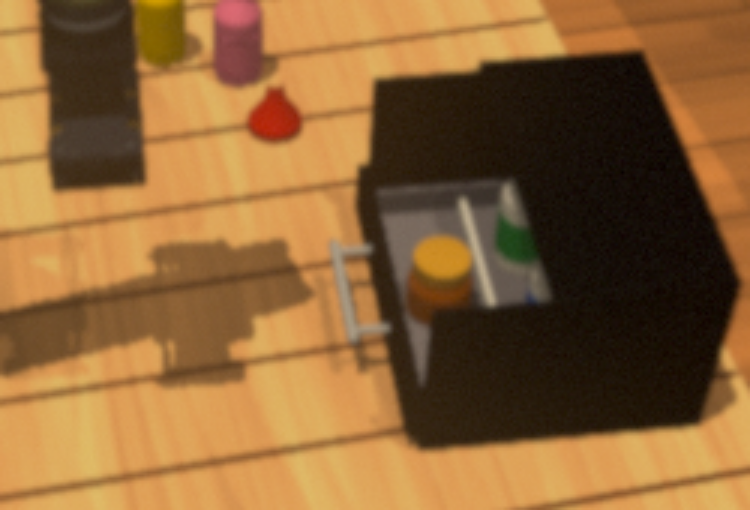

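View pics/endt.png

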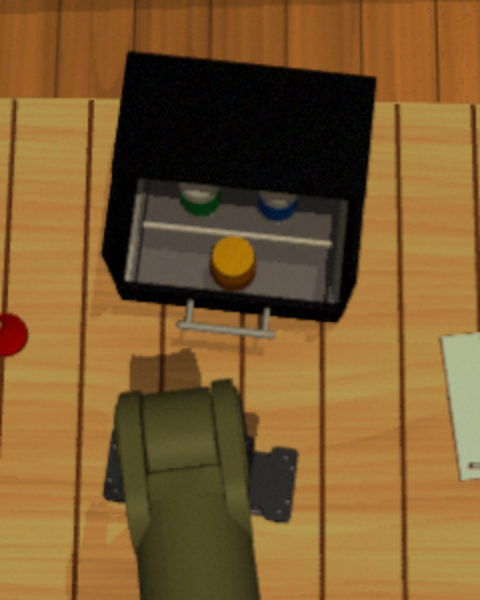

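Run:
```python
from h import *
im=grab('top');P=pts(im);h=cv2.cvtColor(im['color'],cv2.COLOR_RGB2HSV)
m=(h[...,1]<60)&(h[...,2]>130)&(P[...,0]>.8)&(P[...,0]<.86)&(abs(P[...,1])<.16)&(P[...,2]<.06);q=P[m]
f=cv2.fitLine(q[:,:2].astype(np.float32),cv2.DIST_HUBER,0,.01,.01).ravel();print('bar',len(q),f.round(3))
b0=np.array([.6218,.030]) # start
print('travel along U',(f[2:]-b0)@U[:2])
c=lambda p:(np.array(p)-f[2:])@U[:2]
print('front surface minus bar: A',c([.866,-.046]),'B',c([.872,.054]),'jar lid mid',c([.783,.013]), 'expect ~.018,.018,-.048')
d=np.load('top0.npz')
for n,lo in(('red',[.71,.319]),):
    for PP in(d['P'],P):
        q=PP[(np.hypot(PP[...,0]-lo[0],PP[...,1]-lo[1])<.05)&(PP[...,2]>.03)&(PP[...,2]<.07)];print(n,q.mean(0).round(3))
print(ctrl.close_job())
```

```text
bar 19 [ 0.994 -0.113  0.818  0.153]
travel along U 0.18241046863639354
front surface minus bar: A 0.06824453136360645 B 0.06411453136360645 jar lid mid -0.02029946863639352 expect ~.018,.018,-.048
red [0.71  0.321 0.04 ]
red [0.71  0.321 0.039]
the job is handed in; nothing more can be done
None
```

I loaded the tray in the required order and handed the job in at about 39 s of the 72 s allowed. I stood the blue bottle and then the green one in the back bay, then the jar in the front bay. I pushed the handle until the tray stopped dead at TCP x = 0.694, where the force rose from about 2.5 N to 8 N. Then I backed the arm well clear.

**Slips on the way:**
- The first grasp of the blue bottle closed on nothing, because I lifted before the slow fingers had shut; I repeated it.
- The tray crept in about 4 mm while the jar was being placed.

**Final checks:**
- **Tray:** both views show the front panel flush against the unit.
- **Bottles and jar:** the jar stands upright in the front bay. The bottles are partly hidden under the roof, but what shows stands behind the white bar.
- **Robot:** the wrist force was near zero, so the robot touches nothing.
- **Bystanders:** the red cap measures where it started. The tile and tools looked untouched in passing, but I did not measure them again.

**Failed check:** my last check of the tray's travel from the white bar failed. It locked on to 19 pixels that look like a side rail instead of the bar and gave 0.18 m, and the bottle and jar offsets taken from it are equally meaningless. I put the job in the same script as that check, so it was handed in before I saw this. That the tray is home therefore rests on the hard stop and the flush panel, not on a measured travel.

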